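Load a specimen disc on the microscope slide and hold it at the click

ROBOT

A 6-joint arm with a two-finger parallel gripper is mounted at the origin on the work surface. World frame = base frame: x ahead of the robot, y to its left, z up, the work surface at z = 0. Lengths are in mm, angles in rad, forces in N, time in s.
With the tool pointing down it reaches from about 350 to 975 mm from the base axis. Payload 7.1 kg.
Tool frame: the origin (TCP) lies midway between the tips of the shut fingers; the grasp point (between the pads) lies pinch_z behind it (pinch_z is the distance from the TCP to the grasp point, in mm); z points along the fingers, y is the line along which they close (so a half turn about z gives the same grasp; the last joint's range is limited). The gripper opens to 88 mm and grips with 3 to 60 N. Pads are 20 mm wide; open, the fingers measure 115 mm over their backs; the gripper's body (75 mm by 178 mm) begins 61 mm behind the grasp point.
Start: joints at [-1.228, 0.423, 1.63, -0, 1.089, -0.019], TCP at [221.24, -584.515, 222.675] pointing down, gripper open.
Joint ranges: [-3, 3], [-0.9, 2.11], [0.09, 2.58], [-1.31, 4.45], [0.11, 2.69], [-2.54, 2.54]. Speed limits (rad/s): [2.39, 2.39, 3.01, 3.14, 3.14, 3.14].

INTERFACE

Orientations are given as a rotation vector (axis times angle).
In Python, from workcell import get_obs, get_image, close_job, pinch_z gives the robot as it stands.
- The arm moves only by the tool jog_arm, never from a script. Its argument "commands" is a list of rows, each a list of 3 entries, a list of its own where there are three numbers: the gripper command: -1 is shut, 1 is fully open, values between are in proportion, then the shift along the tool's x, y, z as a fraction of full scale, then the turn, a rotation vector about the tool's x, y, z as a fraction of full scale. In form: [[gripper, [tx, ty, tz], [rx, ry, rz]], ...]. A call has 1 to 10 rows; each row shifts and turns the commanded pose from where the row before left it, along the tool's axes as they then stand; what a row does not reach is not made up. Full scale, the value 1, is 0.1 m for a shift and 45 degrees for a turn. A row lasts 1/10 s, in which the tool goes at most 50 mm and 8.59 degrees, less where a joint would pass 70% of its speed; a pose out of reach is approached as far as the arm can. A call with a number of a shift or a turn outside -1 to 1 is refused whole. A call with a gripper value outside its range is refused whole. The fingers move at their own pace and stop on an object; the grip force is fixed at half the most. Time passes only in rows, so rows that do not move let the fingers close. It gives the time, the measured TCP pose, the force, the opening and the grip force at its end, in the units of the state.
- get_obs(): the state, without advancing time (a new reading comes with each control period).
- get_image(name): name is "scene" or "top" or "wrist"; returns a dict with "image" (384x512x3 uint8, blue, green, red), "z_map" (384x512 float32, mm along the optical axis (not along the pixel's ray), 0 where there is no reading), "intrinsics" (3x3 intrinsics, pixels), "eye" and "orientation" of the camera in the world; the wrist camera has in their place "mount" (4x4, takes a point from camera to tool coordinates, whose origin is the TCP and whose axes are the flange's). Camera axes: x right, y down, z forward; pixel columns grow to the right and rows downward; lengths in mm; the calibration is good to about 2 mm. A picture is of the moment at which its call begins: read the wrist's pose just before it.
- close_job(): hands the job in; it is judged then, once.
The state is a dict: "t": time; "qpos": joint angles; "qvel": joint speeds; "joint_torque": joint torques, N m; "ee_pos": TCP position; "orientation": TCP orientation; "ft_force": force on the tool from outside, world axes, zero at the start; "moment": the same for the moment, N m; "width": finger opening in mm; "grasp_force": force on a finger pad.
Only numpy, scipy, OpenCV 4.12 (cv2) and the standard library are available. Lean on these libraries where they do the work, as an engineer would, in place of code of your own. Each camera call takes 0.05 s, during which the arm holds its last target. There are 200 camera calls.

TASK

Thread the larger of the two specimen discs all the way down onto the post of the microscope's loading slide and let go of it. Then pinch the slide's upright grip and slide it along its rail in under the microscope until you feel its spring ball click into the notch, and finish there, still holding the grip, with the slide at rest and the ball in the notch. Leave the small disc and the other things on the desk where they are.

Things in the scene. Friction and masses are not known exactly. Their poses are not given: they have to be found in the camera images.
- scope: stereo microscope, fixed, grey base 160 x 220 x 22 mm, and its straight loading rail, 36 mm wide. Origin on the desk below the objective's axis; +y is the way the slide moves in. The rail runs along y through the origin from -366 to +60 mm
- objective (a point): lower end of the objective, on its axis, 150 mm above the desk; 60 mm across. The head overhangs from 38 mm before this axis (scope -y) on; the column is 112 mm beyond it
- slide (a joint): aluminium slide on the rail, 46 x 185 mm, deck 44 mm above the desk: post at the leading end, 12 mm high ball housing in the middle, grip at the trailing end. Value: travel in m along scope +y, 0 (outer end) to 0.22; the post is at scope y = value - 0.18 m. Starts between 0 and 0.05; drag about 1 N, stays where left. The notch lies within 12 mm of 0.18, to be found by feel
- ball (a joint): spring ball under the slide, 65 mm behind the post, on a steel strip on the rail; the notch is a 12 mm wide V in the strip. Value in m: about 0.0004 on the strip, 0.003 centred in the notch, 0.0014 when 2 mm off centre. Dropping in, it draws the slide on a few mm; pushing it out then takes about 9 N, falling as it leaves. A slide pushed past can be drawn back
- grip: upright black grip block fixed on the slide 135 mm behind the post: 20 mm across the rail (scope x), 18 mm along it, 40 mm high. Origin at its centre, 20 mm above the deck and so 64 mm above the desk, axes as the scope's
- post_foot (a point): foot of the steel post, on the deck 44 mm above the desk. The post is 10 mm in diameter and 31 mm high, with a tapered tip; z points up along it
- disc_mid (a point): the larger specimen disc, white plastic: disc 62 mm in diameter and 8 mm thick with a round hub 24 mm in diameter rising from its middle to 38 mm total height, and a 13 mm hole right through. It lies flat, hub up. Point: on its axis, 19 mm above its underside; z along its axis. Mass 40 to 85 g. Fully down on the post this point is 19 mm above post_foot
- disc: the same larger disc; origin at the centre of its underside
- smalldisc_mid (a point): the smaller specimen disc, to be left: 42 mm in diameter, 8 mm thick, hub 24 mm in diameter, 26 mm total height. Point: on its axis, 13 mm above its underside
- eraser: white eraser, 22 x 48 x 13 mm; origin at the centre of its underside
- gluestick: glue stick standing up, 27 mm in diameter, 88 mm high; origin at the centre of its underside
- petri: clear petri dish, 60 mm in diameter, 14 mm high; origin at the centre of its underside
- phone: black phone lying flat, 72 x 148 x 9 mm; origin at the centre of its underside
- pen: blue pen lying along its x, 140 mm long, 10 mm thick; origin at the middle of its underside
There are look-alikes about, which are no part of the job. Leave any turquoise or yellow look-alike of the disc alone.

How it is judged (in metres and radians):
On the way, in this order (a step that is already met when the one before it is completed fails the run):
1. the larger disc is fully down on the post and let go (horizontal distance between disc_mid and post_foot below 0.004 m and z of disc_mid in the frame of post_foot below 0.022 m and angle between disc_mid's own z axis and vertical below 0.1 rad and contact force between the fingers and disc below 0.05 N), for 0.2 s.
2. the slide, held by its grip, is at the notch with the ball in it (horizontal distance between disc_mid and post_foot below 0.004 m and z of disc_mid in the frame of post_foot below 0.022 m and angle between disc_mid's own z axis and vertical below 0.1 rad and value of joint ball above 0.0014 m and contact force between the fingers and grip above 2 N), for 0.3 s.
At the end, for the whole second after the job is handed in: the larger disc is fully down on the post (4 mm off-axis, 3 mm high, 0.1 rad tilt at most), not touched by the fingers; the slide is at rest, the ball over 1.4 mm out in the notch (within about 2 mm of its centre), and the fingers press on the grip with over 2 N (all of step 2 and contact force between the fingers and disc below 0.05 N and velocity of joint slide between -0.01 and 0.01 m/s); the arm keeps its last pose, push and grip.
It fails at once if the small disc or another loose thing on the desk is moved more than 30 mm (distance of any of smalldisc_mid, eraser, gluestick, petri, phone, pen from where it was at the start of the episode above 0.03 m).
It also fails if it takes over 67 s, if anything falls off the work surface, if the arm or the gripper's body presses on something with over 40 N, if the wrist force passes 120 N, or if a joint passes its speed limit or range.

## Working session

There is one attempt and no reset: what is moved stays moved. The work goes in short steps, Python scripts to look and compute and a tool call to move; the robot and the scene stay as the last step left them, time stands still between calls to the robot, and variables do not carry over. Pictures are saved under pics/ and viewed, at most 10 in all, crops included, and the job is handed in when it is done.

Besides the shell and the picture viewer there is one more tool, called after "Request:" as name([rows], argument=value, ...), one row to a line, values as JSON. jog_arm: Moves the arm, as the interface text tells. Its arguments: {"type":"object","properties":{"commands":{"type":"array","items":{"type":"array"}}},"required":["commands"]}

```bash
mkdir -p pics; cat > h.py <<'E'
import numpy as np,cv2
from scipy.spatial.transform import Rotation as R
from workcell import get_obs,get_image,close_job,pinch_z
def cam(n):
    o=get_obs(); d=get_image(n)
    if 'mount' in d:
        T=np.eye(4);T[:3,:3]=R.from_rotvec(o['orientation']).as_matrix();T[:3,3]=o['ee_pos']
        d['T']=T@np.array(d['mount'])
    else:
        T=np.eye(4);q=np.array(d['orientation'])
        T[:3,:3]=q if q.shape==(3,3) else R.from_rotvec(q).as_matrix();T[:3,3]=d['eye'];d['T']=T
    return d
def xyz(d):
    K=np.array(d['intrinsics']);z=d['z_map'];v,u=np.mgrid[:z.shape[0],:z.shape[1]]
    P=np.stack([(u-K[0,2])/K[0,0]*z,(v-K[1,2])/K[1,1]*z,z],-1)
    return P@d['T'][:3,:3].T+d['T'][:3,3]
E
python3 - <<'E'
from h import *
import pickle
print(get_obs(),pinch_z)
ds={}
for n in('scene','top','wrist'):
    d=cam(n);ds[n]=d
    print(n,d['T'].round(2).tolist(),np.array(d['intrinsics']).tolist())
pickle.dump(ds,open('d0.pkl','wb'))
a=np.hstack([ds['scene']['image'],ds['top']['image']])
cv2.imwrite('pics/a.png',cv2.resize(ds['scene']['image'],(800,600)))
cv2.imwrite('pics/b.png',cv2.resize(ds['top']['image'],(800,600)))
E
```

```text
{'t': 0.0, 'qpos': array([-1.22799845e+00,  4.23854769e-01,  1.63065524e+00, -1.67306176e-05,
        1.08860293e+00, -1.90219441e-02]), 'qvel': array([ 9.72467902e-04,  1.70655347e-03, -7.43943957e-04, -1.60418971e-03,
        1.49386839e-05, -2.47138432e-04]), 'joint_torque': array([-1.70136755e-03, -5.44631732e+01, -2.73661280e+01,  6.43596472e-02,
        2.28900905e-02, -1.32423907e-04]), 'ee_pos': array([ 221.06060488, -584.02174997,  221.90665668]), 'orientation': array([-3.08884727e+00, -5.64992600e-01,  4.07689084e-04]), 'ft_force': array([ 0.13770988, -0.36248567,  0.52071938]), 'moment': array([-0.0029578 , -0.0255242 , -0.01289062]), 'grasp_force': 0.0, 'width': 87.72870046737562} 18.700000000000003
scene [[0.73, 0.44, -0.52, 1068.48], [0.68, -0.45, 0.58, -631.48], [0.02, -0.78, -0.63, 682.09], [0.0, 0.0, 0.0, 1.0]] [[405.7295777098907, 0.0, 253.34385622509652], [0.0, 405.7295777098907, 191.33341301951384], [0.0, 0.0, 1.0]]
top [[-0.0, -0.99, 0.12, 430.69], [-1.0, 0.01, 0.02, -113.92], [-0.02, -0.12, -0.99, 1355.53], [0.0, 0.0, 0.0, 1.0]] [[439.1784066678359, 0.0, 262.18770299190146], [0.0, 439.1784066678359, 187.10532809530753], [0.0, 0.0, 1.0]]
wrist [[0.35, -0.9, -0.27, 295.87], [-0.94, -0.34, -0.1, -556.02], [-0.0, 0.29, -0.96, 383.9], [0.0, 0.0, 0.0, 1.0]] [[334.5231160261286, 0.0, 254.00247005180933], [0.0, 334.5231160261286, 187.2729689710951], [0.0, 0.0, 1.0]]
```

View pics/a.png

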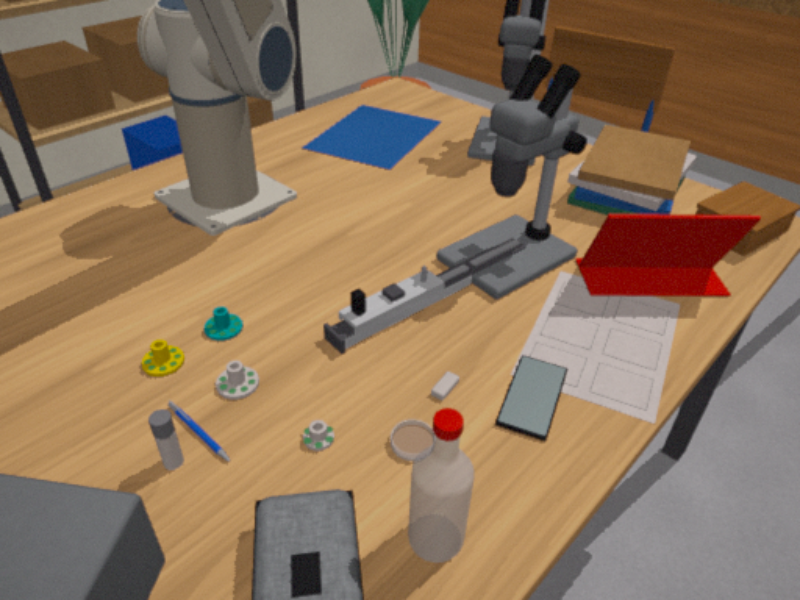

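View pics/b.png

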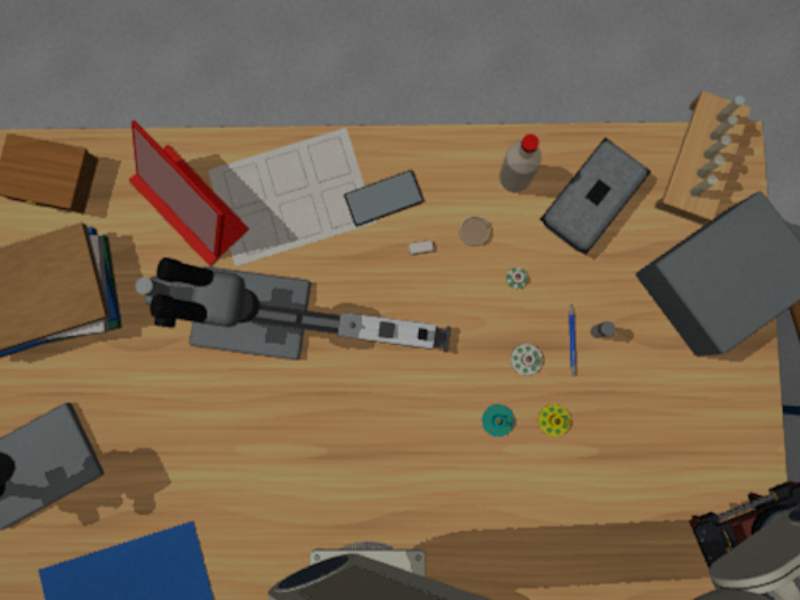

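In the scene view (800x600) the white disc at (237,380) is clearly bigger than the white one at (318,435). Turquoise (222,323) and yellow (162,357) are the look-alikes. The post is at (424,273) and the grip at (358,300). In the top view the same things are: disc (527,360), small disc (517,278), post (350,323), grip (423,334). I'll confirm with numbers and one crop.

```bash
python3 - <<'E'
from h import *
import pickle
ds=pickle.load(open('d0.pkl','rb'))
for n,pts in(('top',dict(disc=(527,360),small=(517,278),turq=(498,420),yel=(555,420),post=(350,323),grip=(423,334),ball=(387,330),pen=(572,340),glue=(603,330))),('scene',dict(disc=(237,380),small=(318,435),post=(424,273),grip=(358,300)))):
    d=ds[n];P=xyz(d)
    for k,(u,v) in pts.items():
        u=int(u*.64);v=int(v*.64);w=P[v-16:v+17,u-16:u+17].reshape(-1,3)
        w=w[(w[:,2]>4)]
        lo=w[(w[:,2]<12)]; hi=w[w[:,2]>w[:,2].max()-6]
        print(n,k,'max',w[:,2].max().round(1),'top',hi.mean(0).round(1),len(hi),'plate',(lo.max(0)-lo.min(0)).round(0)[:2],((lo.max(0)+lo.min(0))/2).round(1)[:2])
# slide deck
P=xyz(ds['top']);m=(abs(P[...,2]-44)<4)&(P[...,1]<-20)&(P[...,1]>-400)&(P[...,0]>250)&(P[...,0]<500)
w=P[m][:,:2];
r=cv2.minAreaRect(w.astype(np.float32));print(r,cv2.boxPoints(r).round(0).tolist())
a=ds['scene']['image'][185:305,70:230];b=ds['top']['image'][160:280,290:400]
cv2.imwrite('pics/c.png',np.hstack([cv2.resize(a,(440,330),interpolation=2),cv2.resize(b,(340,330),interpolation=2)]))
E
```

```text
top disc max 1355.5 top [ 430.7 -113.9 1355.5] 3 plate [97. 94.] [ 465.9 -311.1]
top small max 1355.5 top [ 430.7 -113.9 1355.5] 4 plate [97. 98.] [ 627.7 -292.3]
top turq max 1355.5 top [ 430.7 -113.9 1355.5] 4 plate [89. 98.] [ 348.7 -250.2]
top yel max 1355.5 top [ 430.7 -113.9 1355.5] 4 plate [95. 96.] [ 351.6 -362.2]
top post max 1355.5 top [ 430.7 -113.9 1355.5] 4 plate [ 96. 100.] [542.4  36.2]
top grip max 1355.5 top [ 430.7 -113.9 1355.5] 4 plate [95. 95.] [ 516.9 -104.2]
top ball max 1355.5 top [ 430.7 -113.9 1355.5] 7 plate [99. 93.] [525.  -38.1]
top pen max 1355.5 top [ 430.7 -113.9 1355.5] 1 plate [98. 95.] [ 505.  -398.7]
top glue max 1355.5 top [ 430.7 -113.9 1355.5] 5 plate [95. 98.] [ 521.6 -457.1]
scene disc max 682.1 top [1068.5 -631.5  682.1] 3 plate [61. 61.] [ 467.7 -309.4]
scene small max 682.1 top [1068.5 -631.5  682.1] 5 plate [44. 42.] [ 627.7 -293.2]
scene post max 682.1 top [1068.5 -631.5  682.1] 7 plate [134.  99.] [489.7  92.7]
scene grip max 682.1 top [1068.5 -631.5  682.1] 3 plate [124.  32.] [473.1 -62.6]
((417.08355712890625, -197.65138244628906), (339.5997314453125, 141.36434936523438), 82.330810546875) [[324.0, -356.0], [464.0, -375.0], [510.0, -39.0], [370.0, -20.0]]
```

View pics/c.png

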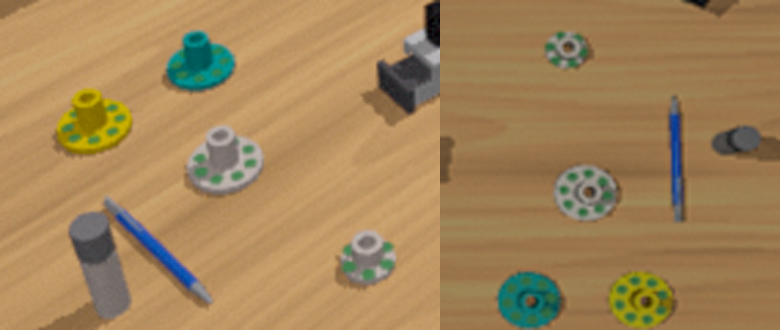

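```bash
cat >> h.py <<'E'
def sel(d,c,r,z0,z1):
    P=xyz(d)[d['z_map']>0]
    m=(np.hypot(P[:,0]-c[0],P[:,1]-c[1])<r)&(P[:,2]>z0)&(P[:,2]<z1)
    return P[m]
def st(w):
    return (len(w),w.mean(0).round(1).tolist(),((w.min(0)+w.max(0))/2).round(1).tolist(),np.ptp(w,0).round(1).tolist()) if len(w) else 0
E
python3 - <<'E'
from h import *
import pickle
ds=pickle.load(open('d0.pkl','rb'))
for n in('top','scene'):
    d=ds[n]
    for k,c,r,a,b in(('disc',(467,-310),40,4,14),('hub',(467,-310),40,33,46),('grip',(510,-110),50,78,95),('post',(540,30),50,65,85),('housing',(525,-38),40,52,62),('glue',(520,-457),60,70,100),('deck',(525,-30),110,40,48)):
        w=sel(d,c,r,a,b);print(n,k,st(w))
        if k in('deck',) and len(w): print(cv2.minAreaRect(w[:,:2].astype(np.float32)))
E
```

```text
top disc (224, [464.0, -307.9, 7.5], [468.8, -309.3, 8.8], [66.9, 60.8, 9.6])
top hub (35, [465.4, -309.3, 37.9], [466.2, -309.7, 38.4], [20.9, 21.4, 10.0])
top grip (36, [511.8, -108.1, 83.2], [511.9, -107.9, 84.0], [20.3, 14.6, 9.2])
top post (8, [529.6, 26.0, 71.5], [529.3, 25.7, 70.8], [5.9, 6.0, 7.2])
top housing (80, [522.4, -38.7, 55.0], [524.5, -37.9, 57.1], [36.0, 30.0, 9.8])
top glue (80, [519.6, -447.0, 85.1], [519.4, -447.8, 82.2], [25.3, 25.3, 23.7])
top deck (663, [521.3, -36.1, 43.4], [522.4, -37.3, 43.9], [67.0, 186.0, 7.8])
((521.4231567382812, -38.358428955078125), (184.31333923339844, 45.95146560668945), 82.2418212890625)
scene disc (336, [473.9, -312.7, 8.2], [467.7, -309.4, 9.1], [61.3, 60.7, 9.8])
scene hub (72, [468.5, -309.6, 36.8], [467.6, -308.8, 36.7], [24.1, 24.6, 7.2])
scene grip (53, [515.0, -109.5, 82.8], [513.3, -108.6, 81.8], [20.6, 17.9, 7.2])
scene post (14, [533.4, 24.7, 70.0], [533.3, 24.4, 69.9], [5.5, 10.4, 9.1])
scene housing (91, [524.9, -39.9, 55.6], [523.0, -38.3, 55.2], [32.9, 33.9, 6.4])
scene glue (216, [526.1, -449.7, 84.0], [523.2, -448.1, 80.6], [27.3, 26.2, 20.2])
scene deck (692, [527.3, -42.6, 43.8], [522.6, -38.7, 43.8], [68.4, 187.4, 7.6])
((523.2377319335938, -38.00715637207031), (185.9526824951172, 48.61060333251953), 82.89529418945312)
```

Request:
jog_arm([
  [1,[0,0,0],[0,0,0.157]],
  [1,[0,0,0],[0,0,0.157]],
  [1,[0,0,0],[0,0,0.157]],
  [1,[0,0,0],[0,0,0.157]],
])

```text
t: 0.55
ee_pos: [221.2, -584.3, 222.3]
orientation: [-3.134, 0.214, 0.0]
ft_force: [0.9, -0.2, -0.8]
width: 87.9
grasp_force: 0.0
```

Request:
jog_arm([
  [1,[0.21,-0.3,0.07],[0,0,0]],
  [1,[0.21,-0.3,0.07],[0,0,0]],
  [1,[0.21,-0.3,0.07],[0,0,0]],
  [1,[0.21,-0.3,0.07],[0,0,0]],
  [1,[0.21,-0.3,0.07],[0,0,0]],
  [1,[0.21,-0.3,0.07],[0,0,0]],
  [1,[0.21,-0.3,0.07],[0,0,0]],
  [1,[0.21,-0.3,0.07],[0,0,0]],
  [1,[0.21,-0.3,0.07],[0,0,0]],
  [1,[0.21,-0.3,0.07],[0,0,0]],
])

```text
t: 1.55
ee_pos: [469.5, -313.3, 152.3]
orientation: [-3.135, 0.206, 0.0]
ft_force: [0.3, -0.7, -0.3]
width: 87.9
grasp_force: 0.0
```

```bash
cat >> h.py <<'E'
def tool(target,ang=None):
    o=get_obs();M=R.from_rotvec(o['orientation']).as_matrix()
    print('t',round(o['t'],2),'pos',o['ee_pos'].round(1),'xang',np.degrees(np.arctan2(M[1,0],M[0,0])).round(2),'z',M[:,2].round(4),'F',o['ft_force'].round(1),'w',round(o['width'],1),'g',round(o['grasp_force'],1))
    if target is not None: print('shift tool mm',(M.T@(np.array(target)-o['ee_pos'])).round(1))
E
python3 - <<'E'
from h import *
import time
tool(None)
d=cam('wrist');tool(None)
cv2.imwrite('pics/d.png',d['image'])
for k,c,r,a,b in(('disc',(467,-310),40,4,12),('hub',(467,-310),40,34,45)):
    w=sel(d,c,r,a,b);print(k,st(w),cv2.minEnclosingCircle(w[:,:2].astype(np.float32)) if len(w) else '')
t=cam('top');P=xyz(t)[t['z_map']>0]
# rail profile along axis
u=np.array([.13,.9915]);n=np.array([.9915,-.13]);c=np.array([522,-38.])
q=P[:,:2]-c;s=q@u;l=q@n;m=(abs(l)<15)
for s0 in range(-150,-80,5):
    w=P[m&(s>=s0)&(s<s0+5)];print(s0,np.median(w[:,2]).round(1),end=' | ')
for s0 in range(90,400,15):
    w=P[m&(s>=s0)&(s<s0+5)];print(s0,np.median(w[:,2]).round(0) if len(w) else '',end=' | ')
E
```

```text
t 1.55 pos [ 469.5 -313.3  152.3] xang -7.53 z [-2.e-04  1.e-04 -1.e+00] F [ 0.3 -0.7 -0.3] w 87.9 g 0.0
t 1.6 pos [ 471.9 -309.9  151.3] xang -7.43 z [ 1.0e-04  2.1e-03 -1.0e+00] F [ 1.8  2.3 -0.3] w 87.6 g 0.0
disc (2504, [470.7, -309.2, 8.0], [468.1, -308.8, 8.0], [61.5, 61.5, 8.0]) ((467.8691711425781, -308.75958251953125), 30.989770889282227)
hub (415, [468.6, -308.9, 37.5], [468.3, -308.8, 37.0], [23.2, 22.5, 5.7]) ((467.8916320800781, -308.6328430175781), 11.999014854431152)
-150 0.8 | -145 -0.9 | -140 -0.3 | -135 0.9 | -130 -0.9 | -125 5.8 | -120 30.8 | -115 26.0 | -110 24.4 | -105 24.7 | -100 25.3 | -95 38.7 | -90 43.7 | -85 44.5 | 90 38.0 | 105 28.0 | 120 27.0 | 135 26.0 | 150 27.0 | 165 27.0 | 180 28.0 | 195 26.0 | 210 32.0 | 225 230.0 | 240 298.0 | 255 298.0 | 270 299.0 | 285 297.0 | 300 341.0 | 315 259.0 | 330 257.0 | 345 317.0 | 360 331.0 | 375 257.0 | 390  |
```

View pics/d.png

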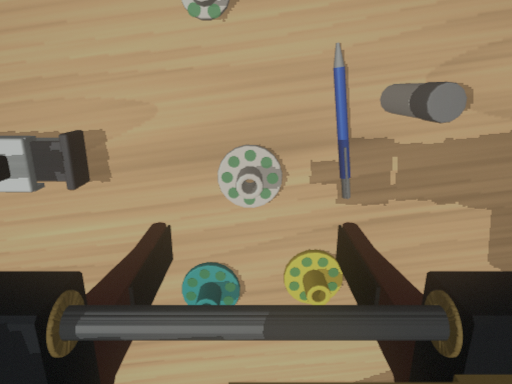

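The wrist view shows the white disc centred at (249,177) with the fingers on both sides. The end of the rail is at (75,160). All views agree on (468,-309), hub top 37-38.

Request:
jog_arm([
  [1,[0,0,0],[0,0,0]],
  [1,[0,0,0],[0,0,0]],
])

```text
t: 1.85
ee_pos: [468.2, -315.3, 152.7]
orientation: [3.135, -0.207, -0.0]
ft_force: [-0.1, -0.4, -0.4]
width: 88.0
grasp_force: 0.0
```

```bash
python3 - <<'E'
from h import *
tool((468,-309,12))
d=cam('wrist')
for k,c,r,a,b in(('disc',(467,-310),40,4,12),('hub',(467,-310),40,34,45)):
    w=sel(d,c,r,a,b);print(k,st(w),cv2.minEnclosingCircle(w[:,:2].astype(np.float32)))
E
```

```text
t 1.85 pos [ 468.2 -315.3  152.7] xang -7.56 z [-2.e-04 -2.e-04 -1.e+00] F [-0.1 -0.4 -0.4] w 88.0 g 0.0
shift tool mm [ -1.   -6.2 140.7]
disc (2489, [470.7, -309.3, 8.0], [468.0, -308.8, 8.0], [61.2, 61.7, 7.8]) ((467.9075012207031, -308.899169921875), 30.930715560913086)
hub (414, [468.4, -308.8, 37.5], [468.1, -308.7, 36.8], [23.1, 23.2, 5.5]) ((468.0412902832031, -308.7414245605469), 11.872712135314941)
```

Request:
jog_arm([
  [1,[-0.01,-0.062,0.35],[0,0,0]],
  [1,[0,0,0.35],[0,0,0]],
  [1,[0,0,0.35],[0,0,0]],
  [1,[0,0,0.26],[0,0,0]],
  [1,[0,0,0.06],[0,0,0]],
  [1,[0,0,0],[0,0,0]],
  [1,[0,0,0],[0,0,0]],
])

```text
t: 2.6
ee_pos: [469.0, -309.3, 16.9]
orientation: [3.134, -0.208, 0.002]
ft_force: [-0.5, 0.4, -0.4]
width: 88.0
grasp_force: 0.0
```

```bash
python3 - <<'E'
from h import *
tool((468,-308.8,12))
E
```

```text
t 2.6 pos [ 469.  -309.3   16.9] xang -7.58 z [ 0.0015 -0.001  -1.    ] F [-0.5  0.4 -0.4] w 88.0 g 0.0
shift tool mm [-1.1 -0.4  4.9]
```

Request:
jog_arm([
  [1,[-0.01,0,0.04],[0,0,0]],
  [1,[0,0,0],[0,0,0]],
  [-1,[0,0,0],[0,0,0]],
  [-1,[0,0,0],[0,0,0]],
  [-1,[0,0,0],[0,0,0]],
  [-1,[0,0,0],[0,0,0]],
  [-1,[0,0,0],[0,0,0]],
  [-1,[0,0,0],[0,0,0]],
  [-1,[0,0,0],[0,0,0]],
  [-1,[0,0,0],[0,0,0]],
])

```text
t: 3.6
ee_pos: [467.6, -308.2, 11.6]
orientation: [-3.135, 0.206, -0.0]
ft_force: [-0.3, 0.8, -1.2]
width: 27.6
grasp_force: 0.0
```

Request:
jog_arm([
  [-1,[0,0,0],[0,0,0]],
  [-1,[0,0,0],[0,0,0]],
  [-1,[0,0,0],[0,0,0]],
])

```text
t: 3.9
ee_pos: [467.5, -308.2, 11.6]
orientation: [-3.135, 0.206, 0.0]
ft_force: [-0.6, 0.4, -0.3]
width: 22.8
grasp_force: 30.0
```

```bash
python3 - <<'E'
from h import *
tool((531,25,140))
E
```

```text
t 3.9 pos [ 467.5 -308.2   11.6] xang -7.53 z [-1.e-04  0.e+00 -1.e+00] F [-0.6  0.4 -0.3] w 22.8 g 30.0
shift tool mm [  19.2 -338.7 -128.4]
```

Request:
jog_arm([
  [-1,[0,0,-0.2],[0,0,0]],
  [-1,[0,0,-0.3],[0,0,0]],
  [-1,[-0.08,-0.4,-0.2],[0,0,0]],
  [-1,[-0.09,-0.42,-0.2],[0,0,0]],
  [-1,[-0.09,-0.42,-0.2],[0,0,0]],
  [-1,[-0.09,-0.42,-0.2],[0,0,0]],
  [-1,[-0.09,-0.42,-0.2],[0,0,0]],
  [-1,[-0.09,-0.42,-0.1],[0,0,0]],
  [-1,[-0.09,-0.42,-0.1],[0,0,0]],
  [-1,[-0.09,-0.42,-0.1],[0,0,0]],
])

```text
t: 4.9
ee_pos: [440.4, 33.8, 192.3]
orientation: [-3.135, 0.207, -0.001]
ft_force: [0.9, 0.2, -0.5]
width: 22.9
grasp_force: 30.0
```

Request:
jog_arm([
  [-1,[0,0,0],[0,0,0]],
  [-1,[0,0,0],[0,0,0]],
  [-1,[0,0,0],[0,0,0]],
])

```text
t: 5.2
ee_pos: [440.8, 31.6, 191.4]
orientation: [3.134, -0.207, -0.001]
ft_force: [0.4, 0.4, -0.9]
width: 22.7
grasp_force: 30.0
```

```bash
python3 - <<'E'
from h import *
tool((531,25,140))
d=cam('wrist');o=get_obs();tool(None)
cv2.imwrite('pics/e.png',d['image'])
p=o['ee_pos']
for k,c,r,a,b in(('post',(531,25),25,55,80),('posttip',(531,25),25,68,80),('grip',(512,-108),30,78,95),('deck',(525,-30),110,40,47),('disc',p,45,p[2]-14,p[2]+1),('hub',p,20,p[2]+20,p[2]+35)):
    w=sel(d,c,r,a,b);print(k,st(w))
    if len(w): print(cv2.minAreaRect(w[:,:2].astype(np.float32)))
    if k=='disc'and len(w):print(cv2.minEnclosingCircle(w[:,:2].astype(np.float32)))
s=cam('scene');
for k,c,r,a,b in(('disc',p,45,p[2]-14,p[2]+1),('hub',p,20,p[2]+20,p[2]+35)):
    print(k,st(sel(s,c,r,a,b)))
E
```

```text
t 5.2 pos [440.8  31.6 191.4] xang -7.55 z [-5.e-04 -3.e-04 -1.e+00] F [ 0.4  0.4 -0.9] w 22.7 g 30.0
shift tool mm [90.3 -5.4 51.4]
t 5.25 pos [440.8  31.3 191.3] xang -7.6 z [-8.e-04 -2.e-04 -1.e+00] F [ 0.1  0.  -1.5] w 22.9 g 30.0
post (132, [532.4, 27.0, 71.3], [532.7, 27.1, 65.8], [9.9, 9.7, 21.5])
((532.6094360351562, 27.101959228515625), (9.559683799743652, 9.386024475097656), 11.10429859161377)
posttip (125, [532.5, 27.1, 71.9], [532.7, 27.1, 72.4], [9.8, 9.7, 8.3])
((532.6895141601562, 27.117687225341797), (9.396354675292969, 9.386024475097656), 11.10429859161377)
grip (657, [514.3, -105.1, 83.2], [514.1, -106.0, 82.5], [20.7, 19.9, 8.7])
((514.1782836914062, -105.85187530517578), (18.57783317565918, 18.98849105834961), 82.42994689941406)
deck (9263, [525.1, -30.6, 43.9], [524.0, -37.5, 43.5], [69.3, 188.1, 6.8])
((524.0844116210938, -37.31037139892578), (184.78440856933594, 46.13449478149414), 82.49238586425781)
disc (4283, [456.2, 29.7, 187.6], [441.7, 31.8, 186.7], [61.4, 61.6, 11.2])
((442.7209777832031, 30.94591522216797), (60.20572280883789, 59.0677490234375), 32.41252899169922)
((441.40380859375, 31.681859970092773), 30.985361099243164)
hub (2167, [444.1, 31.1, 217.3], [442.7, 29.7, 218.8], [25.3, 32.0, 15.0])
((441.8119201660156, 31.100549697875977), (32.22975158691406, 23.495906829833984), 82.67486572265625)
disc (191, [451.2, 20.6, 186.9], [443.1, 28.7, 186.2], [59.4, 61.7, 11.6])
hub (72, [445.5, 34.8, 217.4], [443.3, 29.4, 218.7], [22.6, 35.6, 14.6])
```

View pics/e.png

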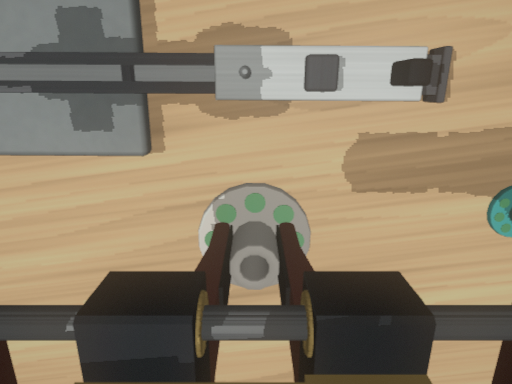

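The wrist view shows the post tip at (245,72), the grip at (413,72), and the disc held level, its hub centred at (255,250). Next I move over the post.

Request:
jog_arm([
  [-1,[0.3,-0.02,0.2],[0,0,0]],
  [-1,[0.3,-0.02,0.2],[0,0,0]],
  [-1,[0.3,-0.02,0.2],[0,0,0]],
  [-1,[0,-0.01,0.27],[0,0,0]],
  [-1,[0,0,0],[0,0,0]],
  [-1,[0,0,0],[0,0,0]],
  [-1,[0,0,0],[0,0,0]],
  [-1,[0,0,0],[0,0,0]],
])

```text
t: 6.1
ee_pos: [531.5, 27.1, 106.0]
orientation: [-3.135, 0.207, -0.003]
ft_force: [-0.1, 0.1, -1.0]
width: 22.5
grasp_force: 30.0
```

```bash
python3 - <<'E'
from h import *
tool((532,26.8,56))
d=cam('wrist');s=cam('scene');tool(None);p=get_obs()['ee_pos']
for k,c,r,a,b in(('disc',p,45,p[2]-10,p[2]-1),):
    for n in(d,s):
        w=sel(n,c,r,a,b);print(k,st(w),cv2.minEnclosingCircle(w[:,:2].astype(np.float32)))
w=sel(d,(525,-37),110,40,47);print(st(w),cv2.minAreaRect(w[:,:2].astype(np.float32)))
w=sel(d,(514,-106),30,78,95);print('grip',st(w))
h,wd=384,512
a=s['image'];K=s['intrinsics'];q=s['T'][:3,:3].T@(np.array([532,27,80])-s['T'][:3,3]);u,v=int(K[0][0]*q[0]/q[2]+K[0][2]),int(K[1][1]*q[1]/q[2]+K[1][2])
cv2.imwrite('pics/f.png',np.hstack([cv2.resize(a[v-50:v+50,u-50:u+50],(384,384),interpolation=2),cv2.resize(d['image'][100:356,120:396],(414,384))]))
E
```

```text
t 6.1 pos [531.5  27.1 106. ] xang -7.55 z [ 1.9e-03  1.0e-04 -1.0e+00] F [-0.1  0.1 -1. ] w 22.5 g 30.0
shift tool mm [ 0.4  0.3 50. ]
t 6.2 pos [531.5  27.3 105.9] xang -7.53 z [ 1.9e-03  1.0e-04 -1.0e+00] F [ 0.1  0.2 -1. ] w 22.5 g 30.0
disc (4196, [547.1, 25.3, 102.1], [532.5, 27.4, 100.4], [61.3, 61.6, 8.8]) ((532.4234619140625, 27.381301879882812), 30.923480987548828)
disc (178, [541.7, 16.4, 101.5], [532.3, 24.4, 100.3], [60.3, 59.3, 8.9]) ((532.1932983398438, 24.628536224365234), 30.589908599853516)
(8856, [528.2, -51.5, 43.8], [525.4, -39.1, 43.4], [68.0, 185.3, 6.8]) ((524.1465454101562, -37.319313049316406), (184.74774169921875, 46.055381774902344), 82.19180297851562)
grip (1045, [515.9, -104.7, 82.9], [515.0, -106.1, 82.1], [20.4, 20.1, 8.2])
```

View pics/f.png

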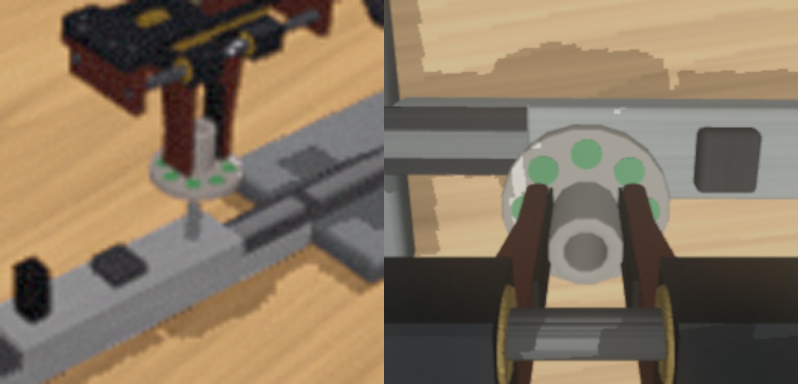

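The disc at (195,172) hangs directly above the post at (193,215) in the scene crop. Now I lower it gently.

Request:
jog_arm([
  [-1,[0.002,-0.002,0.1],[0,0,0]],
  [-1,[0,0,0.06],[0,0,0]],
  [-1,[0,0,0.04],[0,0,0]],
  [-1,[0,0,0.04],[0,0,0]],
  [-1,[0,0,0],[0,0,0]],
])

```text
t: 6.7
ee_pos: [531.0, 27.6, 79.9]
orientation: [3.135, -0.206, -0.002]
ft_force: [0.4, -0.2, -1.4]
width: 22.6
grasp_force: 30.0
```

Request:
jog_arm([
  [-1,[0.002,0,0.05],[0,0,0]],
  [-1,[0,0,0.05],[0,0,0]],
  [-1,[0,0,0.05],[0,0,0]],
  [-1,[0,0,0.05],[0,0,0]],
  [-1,[0,0,0],[0,0,0]],
  [-1,[0,0,0],[0,0,0]],
])

```text
t: 7.3
ee_pos: [531.4, 27.5, 60.5]
orientation: [3.135, -0.206, -0.001]
ft_force: [0.5, -0.2, -0.6]
width: 22.8
grasp_force: 30.0
```

Request:
jog_arm([
  [-1,[0,0,0.02],[0,0,0]],
  [-1,[0,0,0.015],[0,0,0]],
  [-1,[0,0,0],[0,0,0]],
  [-1,[0,0,0],[0,0,0]],
])

```text
t: 7.7
ee_pos: [531.5, 27.5, 57.2]
orientation: [-3.135, 0.206, -0.0]
ft_force: [0.7, 0.5, -1.0]
width: 22.6
grasp_force: 30.0
```

Request:
jog_arm([
  [-1,[0,0,0.012],[0,0,0]],
  [-1,[0,0,0],[0,0,0]],
  [-0.2,[0,0,0],[0,0,0]],
  [-0.1,[0,0,0],[0,0,0]],
  [-0.1,[0,0,0],[0,0,0]],
  [-0.1,[0,0,0],[0,0,0]],
  [-0.1,[0,0,0],[0,0,0]],
  [-0.1,[0,0,0],[0,0,0]],
])

```text
t: 8.5
ee_pos: [531.5, 27.5, 56.0]
orientation: [-3.135, 0.206, -0.0]
ft_force: [-0.0, 0.7, 0.2]
width: 39.4
grasp_force: 0.0
```

```bash
python3 - <<'E'
from h import *
tool((532,26.8,150))
d=cam('wrist');s=cam('scene')
for n in(d,s):
    for a,b in((46,56),(76,90)):
        w=sel(n,(532,27),35,a,b);print(st(w), np.percentile(w[:,2],[5,50,95]).round(1), cv2.minEnclosingCircle(w[:,:2].astype(np.float32)))
E
```

```text
t 8.5 pos [531.5  27.5  56. ] xang -7.53 z [ 0. -0. -1.] F [-0.   0.7  0.2] w 39.4 g 0.0
shift tool mm [  0.6   0.6 -94. ]
(5101, [542.1, 26.3, 51.9], [532.4, 26.3, 51.0], [61.1, 57.4, 10.0]) [50.4 52.  53.1] ((532.0211791992188, 27.271209716796875), 31.114503860473633)
(2583, [535.6, 27.3, 81.8], [534.1, 26.3, 83.0], [27.9, 58.8, 14.0]) [77.  81.6 88.4] ((543.0517578125, 26.31719970703125), 29.61727523803711)
(165, [543.6, 19.6, 51.8], [533.8, 23.7, 51.0], [56.7, 55.8, 9.8]) [48.4 52.2 54.6] ((532.4078369140625, 24.711122512817383), 30.766916275024414)
(115, [534.1, 24.4, 82.0], [531.5, 25.7, 83.0], [30.0, 58.9, 13.9]) [77.  81.5 88.9] ((530.9650268554688, 26.66293716430664), 31.059946060180664)
```

Disc top is at z 52, so it is fully down and released. Moving to the grip.

Request:
jog_arm([
  [-0.1,[0,0,-0.2],[0,0,0]],
  [-0.1,[0,0,-0.3],[0,0,0]],
  [0.1,[0,0.1,-0.2],[0,0,0]],
  [0.1,[0,0.4,0],[0,0,0]],
  [0.1,[0.01,0.4,0],[0,0,0]],
  [0.1,[0,0.4,0],[0,0,0]],
  [0.1,[0,0.05,0],[0,0,0]],
  [0.1,[0,0,0],[0,0,0]],
  [0.1,[0,0,0],[0,0,0]],
])

```text
t: 9.5
ee_pos: [514.8, -105.8, 125.9]
orientation: [-3.134, 0.206, 0.0]
ft_force: [-1.2, -0.9, 0.1]
width: 48.4
grasp_force: 0.0
```

```bash
python3 - <<'E'
from h import *
tool((514.7,-106.5,50))
d=cam('wrist')
w=sel(d,(514,-106),22,78,95);print('grip',st(w),cv2.minAreaRect(w[:,:2].astype(np.float32)))
w=sel(d,(532,27),45,46,56);print(st(w))
E
```

```text
t 9.5 pos [ 514.8 -105.8  125.9] xang -7.54 z [-2.e-04  3.e-04 -1.e+00] F [-1.2 -0.9  0.1] w 48.4 g 0.0
shift tool mm [-0.   0.7 75.9]
grip (768, [515.8, -106.8, 83.3], [514.8, -106.6, 81.8], [20.5, 19.0, 7.5]) ((514.9276123046875, -106.69963836669922), (17.299560546875, 19.41280746459961), 82.46704864501953)
(3742, [535.7, 20.8, 51.8], [532.3, 27.1, 51.0], [60.9, 62.3, 9.9])
```

Request:
jog_arm([
  [0.1,[0,0.007,0.3],[0,0,0]],
  [0.1,[0,0,0.3],[0,0,0]],
  [0.1,[0,0,0.1],[0,0,0]],
  [0.1,[0,0,0.05],[0,0,0]],
  [0.1,[0,0,0],[0,0,0]],
  [-1,[0,0,0],[0,0,0]],
  [-1,[0,0,0],[0,0,0]],
  [-1,[0,0,0],[0,0,0]],
  [-1,[0,0,0],[0,0,0]],
  [-1,[0,0,0],[0,0,0]],
])

```text
t: 10.55
ee_pos: [515.0, -107.2, 51.5]
orientation: [-3.135, 0.207, -0.001]
ft_force: [-0.3, -0.4, 2.9]
width: 17.8
grasp_force: 30.0
```

Request:
jog_arm([
  [-1,[0,0,0],[0,0,0]],
  [-1,[0,0,0],[0,0,0]],
  [-1,[0,0,0],[0,0,0]],
])

```text
t: 10.85
ee_pos: [515.0, -107.2, 51.4]
orientation: [-3.135, 0.207, -0.001]
ft_force: [-0.6, 0.1, 6.0]
width: 18.0
grasp_force: 30.0
```

Request:
jog_arm([
  [-1,[0,-0.08,0],[0,0,0]],
  [-1,[0,-0.15,0],[0,0,0]],
  [-1,[0,-0.2,0],[0,0,0]],
  [-1,[0,-0.2,0],[0,0,0]],
  [-1,[0,-0.15,0],[0,0,0]],
  [-1,[0,-0.1,0],[0,0,0]],
  [-1,[0,0,0],[0,0,0]],
])

```text
t: 11.55
ee_pos: [527.3, -19.1, 51.5]
orientation: [-3.134, 0.205, -0.003]
ft_force: [1.6, 2.6, 4.4]
width: 18.2
grasp_force: 30.0
```

```bash
cat >> h.py <<'E'
def trav():
    o=get_obs();u=np.array([.1315,.9913]);q=o['ee_pos'][:2]-[515,-107.2];f=o['ft_force']
    print('t',round(o['t'],2),'along',(q@u).round(2),'lat',(q@[u[1],-u[0]]).round(2),'Falong',(f[:2]@u).round(2),'F',f.round(1),'z',o['ee_pos'][2].round(1),'w',round(o['width'],1),'g',round(o['grasp_force'],1))
E
python3 -c "
from h import *
trav()"
```

```text
t 11.55 along 88.96 lat 0.57 Falong 2.75 F [1.6 2.6 4.4] z 51.5 w 18.2 g 30.0
```

Request:
jog_arm([
  [-1,[0,-0.1,0],[0,0,0]],
  [-1,[0,-0.18,0],[0,0,0]],
  [-1,[0,-0.18,0],[0,0,0]],
  [-1,[0,-0.12,0],[0,0,0]],
  [-1,[0,-0.06,0],[0,0,0]],
  [-1,[0,0,0],[0,0,0]],
  [-1,[0,0,0],[0,0,0]],
])

```text
t: 12.25
ee_pos: [535.9, 43.5, 51.4]
orientation: [-3.134, 0.207, -0.004]
ft_force: [4.3, 1.9, 5.5]
width: 17.8
grasp_force: 30.0
```

```bash
python3 -c "
from h import *
trav()
d=cam('scene');cv2.imwrite('pics/g.png',cv2.resize(d['image'][60:280,150:400],(750,600)[:2]))
"
```

```text
t 12.25 along 152.13 lat 0.87 Falong 2.49 F [4.3 1.9 5.5] z 51.4 w 17.8 g 30.0
```

View pics/g.png

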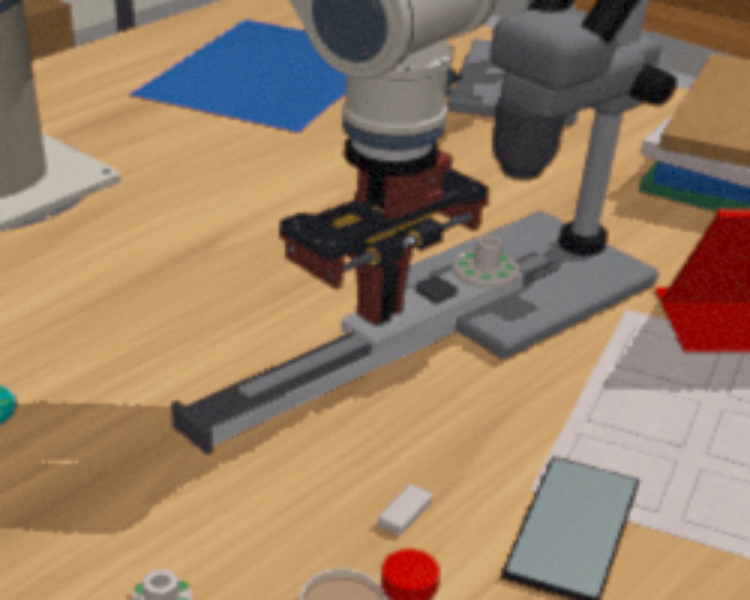

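The scene crop shows the gripper holding the grip at (385,310), the disc on its post at (488,260), and clearance to the microscope head. Next I feel for the notch in small steps.

Request:
jog_arm([
  [-1,[0.005,-0.04,0],[0,0,0]],
  [-1,[0.005,-0.03,0],[0,0,0]],
  [-1,[0,-0.03,0],[0,0,0]],
  [-1,[0,-0.02,0],[0,0,0]],
  [-1,[0,0,0],[0,0,0]],
])

```text
t: 12.8
ee_pos: [537.5, 54.8, 51.4]
orientation: [-3.135, 0.207, -0.001]
ft_force: [0.7, 0.3, 8.8]
width: 17.9
grasp_force: 30.0
```

Request:
jog_arm([
  [-1,[0,-0.01,0],[0,0,0]],
  [-1,[0,-0.01,0],[0,0,0]],
])

```text
t: 13.0
ee_pos: [537.7, 56.5, 51.4]
orientation: [3.135, -0.207, 0.001]
ft_force: [1.2, -2.1, 8.5]
width: 17.9
grasp_force: 30.0
```

Request:
jog_arm([
  [-1,[0,-0.01,0],[0,0,0]],
  [-1,[0,-0.01,0],[0,0,0]],
])

```text
t: 13.2
ee_pos: [538.0, 58.7, 51.4]
orientation: [-3.135, 0.207, -0.001]
ft_force: [1.2, 0.2, 7.8]
width: 18.0
grasp_force: 30.0
```

Request:
jog_arm([
  [-1,[0,-0.01,0],[0,0,0]],
  [-1,[0,-0.01,0],[0,0,0]],
])

```text
t: 13.4
ee_pos: [538.3, 61.0, 51.4]
orientation: [-3.134, 0.208, -0.001]
ft_force: [1.5, 2.1, 8.0]
width: 18.0
grasp_force: 30.0
```

```bash
python3 -c "
from h import *
trav()"
```

```text
t 13.4 along 169.76 lat 1.02 Falong 2.32 F [1.5 2.1 8. ] z 51.4 w 18.0 g 30.0
```

Request:
jog_arm([
  [-1,[0,-0.01,-0.005],[0,0,0]],
  [-1,[0,0,0],[0,0,0]],
])

```text
t: 13.6
ee_pos: [538.5, 62.5, 51.5]
orientation: [-3.134, 0.208, -0.001]
ft_force: [3.2, 6.1, 2.8]
width: 17.8
grasp_force: 30.0
```

Request:
jog_arm([
  [-1,[0,-0.01,0],[0,0,0]],
  [-1,[0,0,0],[0,0,0]],
])

```text
t: 13.8
ee_pos: [538.7, 63.9, 51.5]
orientation: [-3.133, 0.207, -0.001]
ft_force: [4.1, 8.2, 0.2]
width: 18.1
grasp_force: 30.0
```

Request:
jog_arm([
  [-1,[0,-0.01,0],[0,0,0]],
  [-1,[0,0,0],[0,0,0]],
])

```text
t: 14.0
ee_pos: [538.8, 64.4, 51.5]
orientation: [-3.134, 0.207, -0.001]
ft_force: [3.8, 4.8, 2.4]
width: 17.9
grasp_force: 30.0
```

Request:
jog_arm([
  [-1,[0,-0.01,0],[0,0,0]],
  [-1,[0,0,0],[0,0,0]],
])

```text
t: 14.2
ee_pos: [538.8, 64.8, 51.5]
orientation: [3.135, -0.207, 0.001]
ft_force: [3.5, -1.6, 2.8]
width: 17.6
grasp_force: 30.0
```

Request:
jog_arm([
  [-1,[0,-0.01,0],[0,0,0]],
  [-1,[0,0,0],[0,0,0]],
])

```text
t: 14.4
ee_pos: [538.9, 65.1, 51.5]
orientation: [3.134, -0.206, 0.001]
ft_force: [3.3, -6.9, 2.8]
width: 18.2
grasp_force: 30.0
```

Request:
jog_arm([
  [-1,[0,-0.01,0],[0,0,0]],
  [-1,[0,0,0],[0,0,0]],
])

```text
t: 14.6
ee_pos: [538.9, 65.6, 51.5]
orientation: [3.133, -0.206, 0.0]
ft_force: [3.2, -9.4, 2.4]
width: 18.0
grasp_force: 30.0
```

The pull flips from +8 N to -9 N across y ≈ 64.6, so that is the notch. Ease back to its centre.

Request:
jog_arm([
  [-1,[0,0.01,0],[0,0,0]],
  [-1,[0,0.012,0],[0,0,0]],
  [-1,[0,0,0],[0,0,0]],
  [-1,[0,0,0],[0,0,0]],
  [-1,[0,0,0],[0,0,0]],
])

```text
t: 15.1
ee_pos: [538.8, 64.7, 51.5]
orientation: [3.134, -0.206, 0.001]
ft_force: [5.2, -3.5, 1.8]
width: 17.7
grasp_force: 30.0
```

```bash
python3 -c "
from h import *
trav()
d=cam('scene');w=sel(d,(556,202),36,47,57);print('plate',st(w));w=sel(d,(556,202),36,76,90);print('hub',st(w));trav()"
```

```text
t 15.1 along 173.55 lat 0.97 Falong -2.77 F [ 5.2 -3.5  1.8] z 51.5 w 17.7 g 30.0
plate (178, [559.3, 191.2, 51.8], [555.7, 197.3, 52.0], [60.1, 61.9, 9.7])
hub (43, [555.7, 196.6, 79.8], [555.3, 198.4, 79.8], [22.1, 23.0, 7.4])
t 15.15 along 173.55 lat 0.98 Falong -2.11 F [ 4.1 -2.7  1.2] z 51.5 w 17.8 g 30.0
```

Request:
jog_arm([
  [-1,[0,0.002,0],[0,0,0]],
  [-1,[0,0,0],[0,0,0]],
  [-1,[0,0,0],[0,0,0]],
  [-1,[0,0,0],[0,0,0]],
  [-1,[0,0,0],[0,0,0]],
  [-1,[0,0,0],[0,0,0]],
])

```text
t: 15.75
ee_pos: [538.8, 64.7, 51.5]
orientation: [3.135, -0.206, 0.001]
ft_force: [5.5, -2.4, 1.7]
width: 18.0
grasp_force: 30.0
```

```bash
python3 -c "
from h import *
trav();print(close_job())"
```

```text
t 15.75 along 173.56 lat 0.98 Falong -1.61 F [ 5.5 -2.4  1.7] z 51.5 w 18.0 g 30.0
the job is handed in; nothing more can be done
None
```

I handed the job in at about 16 s; the larger disc is down on the post and released, and the slide is at rest in the notch, found by feel and still held by the grip at 30 N. The hand-in gave no verdict.

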